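# Set the hub width gauge with its knurled wheel

### The arm

A 7-joint arm with a two-finger parallel gripper is mounted at the origin on the work surface. World frame = base frame: x ahead of the robot, y to its left, z up, the work surface at z = 0. Lengths are in m, angles in rad, forces in N, time in s.
With the tool pointing down it reaches from about 0.4 to 0.85 m from the base axis. Payload 4.5 kg.
Tool frame: the origin (TCP) lies midway between the tips of the shut fingers; the grasp point (between the pads) lies 19 mm behind it (robot.grip_point_offset is the distance from the TCP to the grasp point, in m); x points along the fingers, y is the direction in which the jaws open and shut, and the axes are right-handed (so a half turn about x gives the same grasp; the last joint's range is limited). The gripper opens to 85 mm and grips with 20 to 120 N. Pads are 22 mm wide; open, the fingers measure 114 mm over their backs; the gripper's body (76 mm by 85 mm) begins 54 mm behind the grasp point. The pads swing forward as they close: fully open they stand 13 mm farther back than shut.
Start: joints at [-1.143, 0.689, -0.195, 1.565, 0.157, 0.902, -0.215], TCP at [0.24, 0.577, 0.211] pointing down, gripper open.
Joint ranges: [-3.01, 3.01], [-0.46, 2.08], [-1.47, 1.51], [0.13, 2.56], [-1, 4.14], [0.04, 2.09], [-2.66, 2.66]. Speed limits (rad/s): [2.57, 2.57, 3.14, 3.14, 3.14, 3.14, 3.14].

### API

Orientations are given as a unit quaternion [x, y, z, w].
In Python, from bench import robot, viewer gives the robot as it stands.
- The arm moves only by the tool apply_moves, never from a script. Its argument "deltas" is a list of rows, each a list of 4 numbers: the shift along the world's x, y, z in units of 50 mm (1.0 is 50 mm), then the turn about the world's z in units of 5 degrees (1.0 is 5 degrees). In form: [[dx, dy, dz, roll], ...]. A call has 1 to 5 rows; each row shifts and turns the commanded pose from where the row before left it; what a row does not reach is not made up. A row lasts 1/10 s, in which the tool goes at most 50 mm and 8.59 degrees, less where a joint would pass 70% of its speed; a pose out of reach is approached as far as the arm can. A call is refused whole if a number of a shift passes 1 or a number of a turn 1, either way. A call with a gripper value outside its range is refused whole. "jaw" is the gripper's target within -1 to 1 (shut at 1, half-way at 0, fully open at -1), set as the call begins (left out, the last holds). The fingers move at their own pace and stop on an object; "newtons" is the grip in N (left out, the last holds). Time passes only in rows, so rows that do not move let the fingers close. It gives the time, the measured TCP pose, the force and the opening at its end, in the units of the state.
- robot.sense(): the state, without advancing time (a new reading comes with each control period).
- viewer.camera(name): name is "side" or "top"; returns a dict with "image" (480x640x3 uint8, blue, green, red), "mtx" (3x3 intrinsics, pixels), "extrinsics" (4x4, takes a point from camera to world coordinates). Camera axes: x right, y up, looking along -z (the intrinsics and any distortion apply to the point x, -y, -z); pixel columns grow to the right and rows downward; lengths in m; the calibration is good to about 2 mm. A picture is of the moment at which its call begins. There is no depth.
- robot.sign_off(): hands the job in, once; it reports no verdict.
The state is a dict: "time_s": time; "joint_pos": joint angles; "joint_velocities": joint speeds; "effort": joint torques, N m; "tcp_pos": TCP position; "eef_rot": TCP orientation; "ft_force": force on the tool from outside, world axes, zero at the start; "moment": the same for the moment, N m; "gripper_width": finger opening in m.
Only numpy, scipy, OpenCV 4.12 (cv2) and the standard library are available. Lean on these libraries where they do the work, as an engineer would, in place of code of your own. Each camera call takes 0.05 s, during which the arm holds its last target.

### The job

Put a fingertip on top of the knurled wheel of the hub width gauge and roll it, stroke by stroke, until the sliding jaw has closed far enough that its pointer lines up with the black line of the gauge mark, then take your hand away. Move the jaw only by the wheel, never by touching the jaw, and leave the mark, the hub in its cradle and the other things on the bench where they are; nothing is to be gripped or lifted.

Things in the scene. Friction and masses are not known exactly. Their poses are not given: they have to be found in the camera images.
- gauge: Hub width gauge bolted to the bench: a grey bed 100 mm (its x) by 295 mm (its y, from -45 to +250 mm), 25 mm high. Origin at bench level straight under the knurled wheel's axle; its z is up, its +y runs along the bed from the wheel to the sliding jaw, then the hub in its cradle, then the fixed steel anvil (60 x 22 mm, top 83 mm above the bench, face at y = +215 mm). Position and yaw vary.
- wheel_axle (a point): Centre of the knurled steel wheel, 70 mm above the bench. The wheel is 70 mm in diameter and 24 mm wide, stands upright with its axle level along the gauge's x, so its rim's top is 105 mm above the bench and rolls along the gauge's y. Grey cheek plates on both sides (outside 43 mm apart) reach 87 mm above the bench; the rim above them is free.
- wheel (a joint): Angle of the knurled wheel, rad. It grows as the top of the rim rolls towards the jaw and anvil (gauge +y), and each rad slides the jaw 10 mm that way (rolling back opens it). Stops at -0.3 and 4.8. Rolls with about 1 to 1.5 N along the rim (a fingertip pressed down with 3 N carries it without slipping) and stays where it is left.
- jaw: Sliding steel jaw, 50 mm (x) by 14 mm (y), top 82 mm above the bench. Origin at the foot of its face that looks to the anvil, on the bed's top; axes as the gauge's. It starts 12 to 34 mm short of the mark. Not to be touched by the robot.
- pointer (a point): Tip of the jaw's pointer, a brass blade 4 mm wide on the jaw's gauge +x side, pointing along gauge +x at the mark's line; this point is the middle of its tip, 34 mm above the bench.
- gauge_mark (a point): Middle of the black line, 4 mm wide, across the small aluminium block (24 x 20 mm, top 34 mm above the bench) on the bed's gauge +x edge; 9 mm farther in gauge x than the pointer's tip. The pointer is set when both have the same gauge y. The block sits stiffly at a place that varies; leave it.
- hub: Loose bicycle hub, 100 mm long, flanges 56 mm in diameter, lying along the gauge's y in the cradle between jaw and anvil; origin under its middle at the flanges' underside. With the pointer on the mark the jaw stays at least 8 mm short of it.
- spacer: Loose black spacer ring, 40 mm in diameter, 22 mm high, origin under its centre; bystander.
- oil_bottle: Loose small white bottle, 40 mm in diameter, 95 mm high, origin under its centre; bystander.
- screwdriver: Loose screwdriver, 170 mm long, lying on the bench along its own x; bystander.

How it is judged:
By the outcome, as a careful person would: the job done as asked, in the order asked, and still so for the second after the job is handed in, with the robot touching nothing.
It also fails if it takes over 54 s, if anything falls off the work surface, if the arm or the gripper's body presses on something with over 40 N, if the wrist force passes 120 N, or if a joint passes its speed limit or range.

## Working session

There is one attempt and no reset: what is moved stays moved. The work goes in short steps, Python scripts to look and compute and a tool call to move; the robot and the scene stay as the last step left them, time stands still between calls to the robot, and variables do not carry over. Pictures are saved under pics/ and viewed, and the job is handed in when it is done.

Besides the shell and the picture viewer there is one more tool, called as a command line: name --pt "numbers of a row" for each row, then --argument value for the rest. apply_moves: Moves the arm, as the interface text tells. Its arguments: {"type":"object","properties":{"deltas":{"type":"array","items":{"type":"array","items":{"type":"number"}}},"jaw":{"type":"number"},"newtons":{"type":"number"}},"required":["deltas"]}

```bash
ls; mkdir -p pics
python3 - <<'E'
from bench import robot, viewer
import cv2,numpy as np
print(robot.sense())
for n in("side","top"):
    c=viewer.camera(n);cv2.imwrite(f"pics/{n}0.png",c["image"]);print(c["mtx"],c["extrinsics"],[k for k in c])
E
```

```text
pics
{'time_s': 0.0, 'joint_pos': array([-1.14319658,  0.69001911, -0.19450396,  1.56640191,  0.15734026,
        0.90249137, -0.21510489]), 'joint_velocities': array([-0.00082499, -0.00045884,  0.00031958,  0.00045509,  0.00036842,
        0.00016137,  0.00017386]), 'effort': array([-1.09559660e-03, -5.39603841e+01, -1.26717355e+00, -1.58545339e+01,
        9.02111758e-03,  9.39213205e-03, -5.69676040e-08]), 'tcp_pos': array([0.23960279, 0.57646953, 0.20964651]), 'eef_rot': array([ 0.13761886,  0.69352256, -0.13897164,  0.69337897]), 'ft_force': array([ 0.49461151,  0.36076958, -0.20636438]), 'moment': array([-0.02109113,  0.02727706,  0.00529699]), 'gripper_width': 0.08514372091918623}
[[583.26617878   0.         320.338137  ]
 [  0.         583.26617878 244.07246127]
 [  0.           0.           1.        ]] [[-0.9792421   0.15489961 -0.1307326   0.46819151]
 [-0.20258919 -0.72720409  0.65584436  0.55104837]
 [ 0.00652075  0.66871542  0.74348985  0.68228022]
 [ 0.          0.          0.          1.        ]] ['image', 'mtx', 'extrinsics']
[[598.30909812   0.         320.76467708]
 [  0.         598.30909812 241.81878373]
 [  0.           0.           1.        ]] [[-0.00842107  0.98291603 -0.18386182  0.38405453]
 [-0.99996071 -0.00776813  0.00427123  0.01543721]
 [ 0.00277     0.18389057  0.98294282  0.98147726]
 [ 0.          0.          0.          1.        ]] ['image', 'mtx', 'extrinsics']
```

View pics/side0.png

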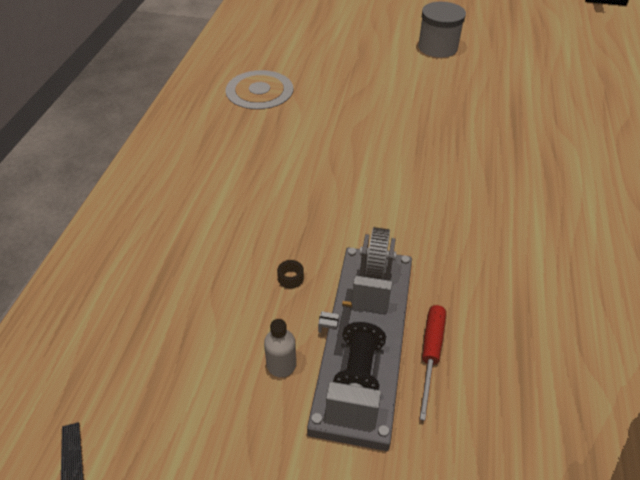

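View pics/top0.png

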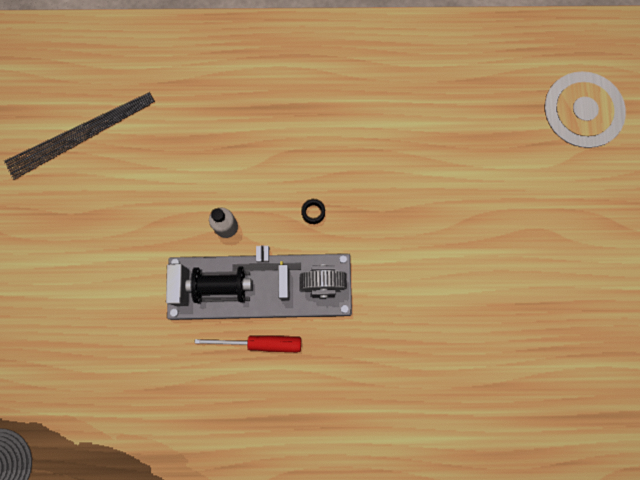

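The gauge lies nearly along world y: the wheel is at top-view (323,282), the jaw at (283,282) and the mark block at (262,253). The side view shows the same layout, with the wheel at (378,250). I'll zoom in next for exact pixels.

```bash
cat > h.py <<'E'
import cv2,numpy as np
def ray(c,u,v):
    K=c["mtx"];E=c["extrinsics"];d=np.array([(u-K[0,2])/K[0,0],-(v-K[1,2])/K[1,1],-1.0])
    return E[:3,3],E[:3,:3]@d
def onz(c,u,v,z):
    o,d=ray(c,u,v);return o+d*(z-o[2])/d[2]
def proj(c,p):
    E=c["extrinsics"];q=E[:3,:3].T@(np.asarray(p)-E[:3,3]);K=c["mtx"]
    return K[0,0]*q[0]/-q[2]+K[0,2],K[1,1]*-q[1]/-q[2]+K[1,2]
E
python3 - <<'E'
from bench import viewer
import cv2
a=viewer.camera("top")["image"][235:335,155:365];b=viewer.camera("side")["image"][220:450,295:425]
cv2.imwrite("pics/topz.png",cv2.resize(a,None,fx=3.8,fy=3.8,interpolation=cv2.INTER_CUBIC))
cv2.imwrite("pics/sidez.png",cv2.resize(b[:125],None,fx=4.6,fy=4.6,interpolation=cv2.INTER_CUBIC))
E
```

```text
(no output)
```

View pics/topz.png

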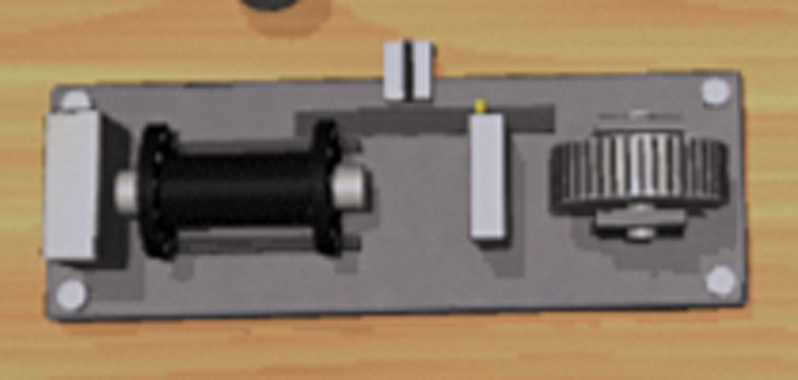

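View pics/sidez.png

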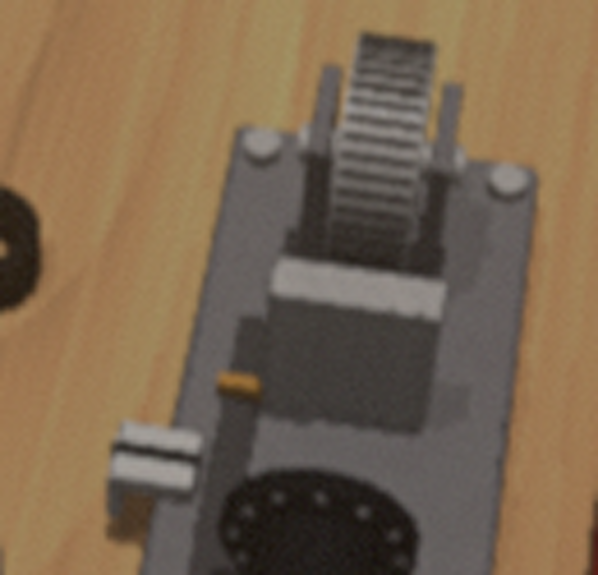

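The top zoom shows the brass pointer tip at zoomed (481,101), the black line at (408,70), and the bed corners at (52,87), (740,73), (746,303) and (50,320). The side zoom shows the pointer tip at (219,382) and the line at (156,454).

```bash
cat > g.py <<'E'
from h import *
def zt(u,v): return (u+.5)/3.8-.5+155,(v+.5)/3.8-.5+235
def zs(u,v): return (u+.5)/4.6-.5+295,(v+.5)/4.6-.5+220
E
python3 - <<'E'
from bench import viewer
from g import *
t=viewer.camera("top");s=viewer.camera("side")
C=[onz(t,*zt(*p),.025)[:2] for p in[(52,87),(740,73),(746,303),(50,320)]]
print(np.round(C,4))
L=np.array([[.05,.25],[.05,-.045],[-.05,-.045],[-.05,.25]]);C=np.array(C)
A=L-L.mean(0);B=C-C.mean(0)
yaw=np.arctan2((A[:,0]*B[:,1]-A[:,1]*B[:,0]).sum(),(A*B).sum());R=np.array([[np.cos(yaw),-np.sin(yaw)],[np.sin(yaw),np.cos(yaw)]])
o=C.mean(0)-R@L.mean(0);print("yaw deg",np.degrees(yaw),"o",o,"res",np.round((L@R.T+o-C)*1e3,1))
for n,c,p,q in(("top",t,zt(481,101),zt(408,70)),("side",s,zs(219,382),zs(156,454))):
    P=onz(c,*p,.034)[:2];Q=onz(c,*q,.034)[:2];print(n,"ptr",P,"mark",Q,"gauge",R.T@(P-o),R.T@(Q-o),"d",R.T@(Q-P))
# check wheel: rim left/right in top, & side
for p in[(640,158),(552,180),(728,180)]: print(R.T@(onz(t,*zt(*p),.07)[:2]-o),R.T@(onz(t,*zt(*p),.105)[:2]-o))
T=np.r_[o,.105];print("top proj",proj(t,T),proj(s,T))
for z in (.034,): 
    for x,y in((.05,.25),(.05,-.045),(-.05,-.045),(-.05,.25)): print(proj(s,np.r_[R@[x,y]+o,.025]))
E
```

```text
[[ 0.5391  0.258 ]
 [ 0.5428 -0.0349]
 [ 0.4452 -0.0357]
 [ 0.4405  0.2551]]
yaw deg 0.8506009318221079 o [0.49341617 0.00813612] res [[ 0.6  0.8]
 [ 1.3 -1.2]
 [-1.1 -1.9]
 [-0.8  2.3]]
top ptr [0.53019794 0.07491314] mark [0.54368544 0.1057887 ] gauge [0.03776903 0.06622363] [0.05171341 0.09689556] d [0.01394437 0.03067193]
side ptr [0.5309411  0.07875514] mark [0.54430955 0.10806412] gauge [0.03856915 0.07005416] [0.05237122 0.09916146] d [0.01380208 0.0291073 ]
[0.00745923 0.00017326] [0.00297803 0.00050927]
[-0.0006447  0.0358209] [-0.00481472  0.03478807]
[-0.00227079 -0.03505445] [-0.00637837 -0.03336572]
top proj (np.float64(323.44656326124283), np.float64(278.2099588465608)) (np.float64(380.6368490819799), np.float64(234.6942970080933))
(np.float64(307.5563925063508), np.float64(426.7229687393743))
(np.float64(346.97407280059275), np.float64(244.59369908399427))
(np.float64(413.0682988058955), np.float64(254.2431760157729))
(np.float64(391.8732584660203), np.float64(442.3876094646395))
```

The pointer is about 30 mm short of the mark, which is about 3 rad or 105 mm along the rim. The gauge yaw is about 0.9° and the wheel top is near (0.493, 0.008, 0.105). I'll shut the gripper and go there at height.

apply_moves --pt "0.25 -0.58 0 1" --pt "0.25 -0.58 0 1" --pt "0.25 -0.58 0 1" --pt "0.25 -0.58 0 1" --pt "0.25 -0.58 0 0.7" --jaw 1 --newtons 40

```text
time_s: 0.8
tcp_pos: [0.3028, 0.431, 0.2105]
eef_rot: [-0.007, 0.707, 0.007, 0.707]
ft_force: [1.0, -0.2, 0.6]
gripper_width: 0.0124
```

apply_moves --pt "0.25 -0.58 0 0" --pt "0.25 -0.58 0 0" --pt "0.25 -0.58 0 0" --pt "0.25 -0.58 0 0" --pt "0.25 -0.58 0 0"

```text
time_s: 1.3
tcp_pos: [0.3653, 0.2861, 0.2107]
eef_rot: [-0.006, 0.707, 0.006, 0.707]
ft_force: [0.1, 0.2, 0.4]
gripper_width: -0.0
```

apply_moves --pt "0.25 -0.58 0 0" --pt "0.25 -0.58 0 0" --pt "0.25 -0.58 0 0" --pt "0.25 -0.58 0 0" --pt "0.25 -0.58 0 0"

```text
time_s: 1.8
tcp_pos: [0.4278, 0.141, 0.2107]
eef_rot: [-0.006, 0.707, 0.006, 0.707]
ft_force: [1.5, -0.2, -0.4]
gripper_width: -0.0002
```

apply_moves --pt "0.26 -0.58 0 0" --pt "0.26 -0.58 0 0" --pt "0.26 -0.58 0 0" --pt "0.26 -0.58 0 0" --pt "0.26 -0.58 0 0"

```text
time_s: 2.3
tcp_pos: [0.4928, -0.0041, 0.2106]
eef_rot: [-0.006, 0.707, 0.006, 0.707]
ft_force: [0.7, -0.1, 0.5]
gripper_width: -0.0005
```

apply_moves --pt "0 0 -0.4 0" --pt "0 0 -0.4 0" --pt "0 0 -0.4 0" --pt "0 0 -0.4 0" --pt "0 0 -0.2 0"

```text
time_s: 2.8
tcp_pos: [0.4916, -0.003, 0.1192]
eef_rot: [-0.006, 0.708, 0.006, 0.706]
ft_force: [-0.8, -0.2, 0.1]
gripper_width: 0.0002
```

Run:
```python
from bench import robot,viewer
from h import *
a=viewer.camera("side");s=robot.sense();print(s["tcp_pos"],s["ft_force"],proj(a,s["tcp_pos"]))
cv2.imwrite("pics/side1.png",cv2.resize(a["image"][180:330,280:440],None,fx=4,fy=4,interpolation=cv2.INTER_CUBIC))
t=viewer.camera("top");cv2.imwrite("pics/top1.png",t["image"])
```

```text
[ 0.49114371 -0.00290518  0.11852009] [ 0.4944575  -0.77282386 -1.95402155] (np.float64(384.25439584878234), np.float64(222.24244765606426))
```

View pics/side1.png

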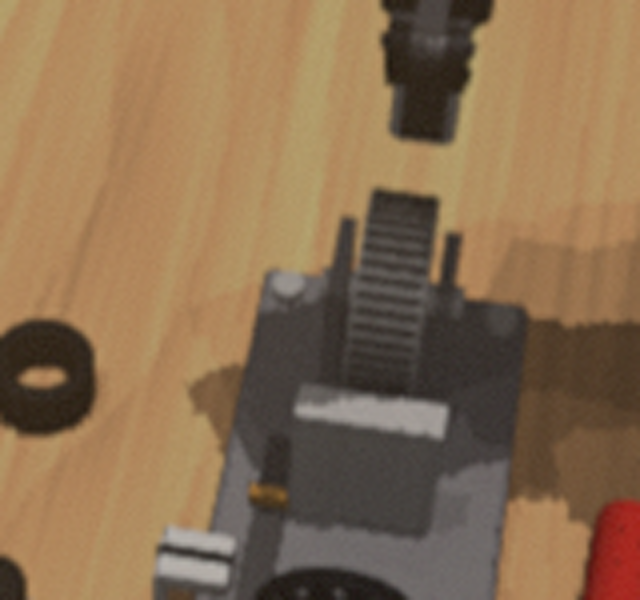

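View pics/top1.png

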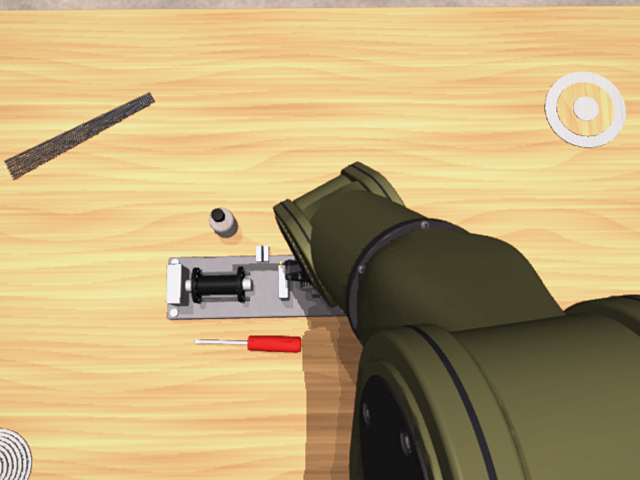

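The side view shows the fingertip at zoomed (422,140), straight above and slightly behind the wheel, in line with the rim band centred at about (403,195). The top view is mostly blocked by the arm, so I'll rely on the side view. Next I'll lower gently while watching the force.

apply_moves --pt "0.06 0 -0.04 0" --pt "0 0 -0.04 0" --pt "0 0 -0.04 0" --pt "0 0 -0.04 0" --pt "0 0 0 0"

```text
time_s: 3.4
tcp_pos: [0.4952, -0.0029, 0.1125]
eef_rot: [-0.006, 0.707, 0.006, 0.707]
ft_force: [0.1, 0.5, -0.6]
gripper_width: 0.0003
```

apply_moves --pt "0 0 -0.04 0" --pt "0 0 0 0"

```text
time_s: 3.6
tcp_pos: [0.4952, -0.0028, 0.1104]
eef_rot: [-0.006, 0.707, 0.006, 0.707]
ft_force: [-0.8, 0.2, 0.3]
gripper_width: 0.0
```

apply_moves --pt "0 0 -0.02 0" --pt "0 0 0 0"

```text
time_s: 3.8
tcp_pos: [0.4952, -0.0028, 0.1094]
eef_rot: [-0.006, 0.707, 0.006, 0.707]
ft_force: [0.7, -0.3, 0.7]
gripper_width: -0.0002
```

apply_moves --pt "0 0 -0.02 0" --pt "0 0 -0.02 0" --pt "0 0 -0.02 0" --pt "0 0 0 0"

```text
time_s: 4.2
tcp_pos: [0.4952, -0.0028, 0.1064]
eef_rot: [-0.006, 0.707, 0.006, 0.707]
ft_force: [0.7, 0.2, -0.1]
gripper_width: -0.0001
```

apply_moves --pt "0 0 -0.02 0" --pt "0 0 0 0"

```text
time_s: 4.4
tcp_pos: [0.4952, -0.0028, 0.1054]
eef_rot: [-0.006, 0.707, 0.006, 0.707]
ft_force: [-0.8, 0.3, 0.1]
gripper_width: 0.0001
```

apply_moves --pt "0 0 -0.02 0" --pt "0 0 0 0"

```text
time_s: 4.6
tcp_pos: [0.4952, -0.0028, 0.1044]
eef_rot: [-0.006, 0.707, 0.006, 0.707]
ft_force: [0.6, -0.6, -0.4]
gripper_width: 0.0003
```

apply_moves --pt "0 0 -0.02 0" --pt "0 0 0 0"

```text
time_s: 4.8
tcp_pos: [0.4952, -0.0028, 0.1034]
eef_rot: [-0.006, 0.707, 0.006, 0.707]
ft_force: [0.3, 0.2, -0.8]
gripper_width: -0.0
```

apply_moves --pt "0 0 -0.02 0" --pt "0 0 0 0"

```text
time_s: 5.0
tcp_pos: [0.4952, -0.0028, 0.1024]
eef_rot: [-0.006, 0.707, 0.006, 0.707]
ft_force: [1.2, 0.6, 0.8]
gripper_width: -0.0002
```

apply_moves --pt "0 0 -0.02 0" --pt "0 0 0 0"

```text
time_s: 5.2
tcp_pos: [0.4952, -0.0028, 0.1014]
eef_rot: [-0.006, 0.707, 0.006, 0.707]
ft_force: [0.5, 0.5, -0.2]
gripper_width: 0.0002
```

Run:
```python
from bench import robot,viewer
from h import *
a=viewer.camera("side");s=robot.sense();print(s["tcp_pos"],s["ft_force"],proj(a,s["tcp_pos"]))
cv2.imwrite("pics/side2.png",cv2.resize(a["image"][190:290,320:440],None,fx=6,fy=6,interpolation=cv2.INTER_CUBIC))
```

```text
[ 0.49526438 -0.00278879  0.10147071] [0.67463587 0.69759241 0.2962849 ] (np.float64(380.1573162870869), np.float64(230.52423724103656))
```

View pics/side2.png

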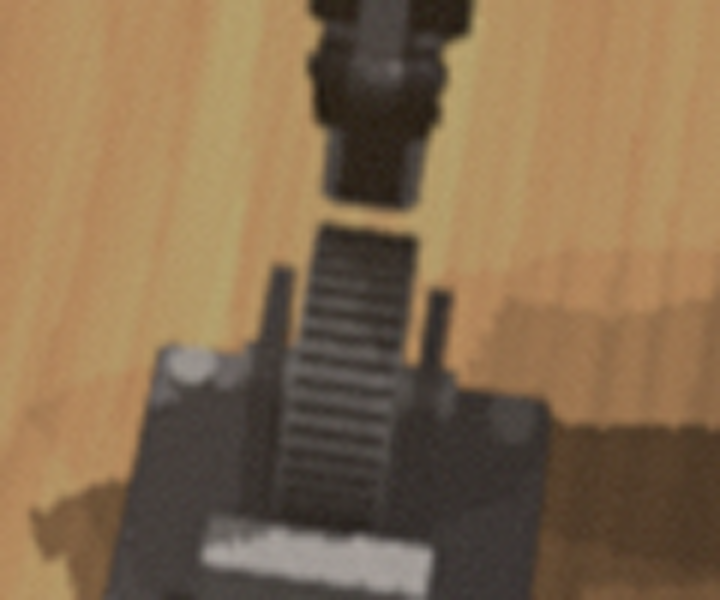

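The side view shows the fingertip bottom at zoomed (368,207), with a strip of wood still visible between it and the wheel silhouette at (365,225). So there's no contact yet. I'll raise slightly, move over the wheel's centre and probe for the contact height there.

apply_moves --pt "-0.02 0 0.1 0" --pt "0 0.22 0 0" --pt "0 0 0 0"

```text
time_s: 5.55
tcp_pos: [0.4948, 0.0106, 0.1069]
eef_rot: [-0.006, 0.707, 0.007, 0.708]
ft_force: [0.1, 0.4, 0.8]
gripper_width: -0.0003
```

apply_moves --pt "0 0 -0.02 0" --pt "0 0 -0.02 0" --pt "0 0 0 0"

```text
time_s: 5.85
tcp_pos: [0.4941, 0.0079, 0.1043]
eef_rot: [-0.006, 0.707, 0.006, 0.707]
ft_force: [0.5, -1.3, 0.2]
gripper_width: 0.0002
```

apply_moves --pt "0 0 -0.02 0" --pt "0 0 0 0"

```text
time_s: 6.05
tcp_pos: [0.4942, 0.008, 0.1033]
eef_rot: [-0.006, 0.707, 0.006, 0.707]
ft_force: [0.5, -0.3, 0.4]
gripper_width: 0.0003
```

apply_moves --pt "0 0 -0.02 0" --pt "0 0 0 0"

```text
time_s: 6.25
tcp_pos: [0.4942, 0.0081, 0.1024]
eef_rot: [-0.006, 0.707, 0.006, 0.707]
ft_force: [-0.2, 0.5, 0.4]
gripper_width: -0.0001
```

apply_moves --pt "0 0 -0.02 0" --pt "0 0 0 0"

```text
time_s: 6.45
tcp_pos: [0.4942, 0.0082, 0.1014]
eef_rot: [-0.006, 0.707, 0.006, 0.707]
ft_force: [-0.1, 0.4, -0.8]
gripper_width: -0.0002
```

Run:
```python
from bench import robot,viewer
from h import *
a=viewer.camera("side");s=robot.sense();print(s["tcp_pos"],s["ft_force"],proj(a,s["tcp_pos"]))
cv2.imwrite("pics/side3.png",cv2.resize(a["image"][190:290,320:440],None,fx=6,fy=6,interpolation=cv2.INTER_CUBIC))
```

```text
[0.49423415 0.00818641 0.10144733] [ 0.36261501 -0.42196568  0.17543829] (np.float64(379.814919487481), np.float64(236.4112242219238))
```

View pics/side3.png

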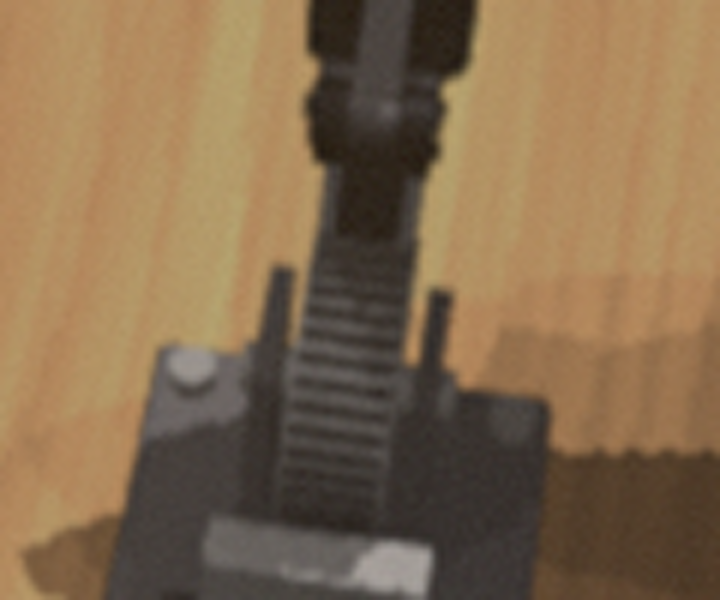

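The fingertip, bottom edge at zoomed (370,238), now overlaps the top of the rim in the image, but I feel no force yet. I'll keep descending in 1 mm steps.

apply_moves --pt "0 0 -0.02 0" --pt "0 0 0 0"

```text
time_s: 6.7
tcp_pos: [0.4943, 0.0082, 0.1004]
eef_rot: [-0.006, 0.707, 0.006, 0.707]
ft_force: [-0.3, 0.7, 0.6]
gripper_width: -0.0002
```

apply_moves --pt "0 0 -0.02 0" --pt "0 0 0 0"

```text
time_s: 6.9
tcp_pos: [0.4942, 0.0082, 0.0994]
eef_rot: [-0.006, 0.707, 0.006, 0.707]
ft_force: [0.1, 1.1, 0.3]
gripper_width: 0.0003
```

apply_moves --pt "0 0 -0.02 0" --pt "0 0 0 0"

```text
time_s: 7.1
tcp_pos: [0.4942, 0.0082, 0.0984]
eef_rot: [-0.006, 0.707, 0.006, 0.707]
ft_force: [0.5, 0.1, 0.1]
gripper_width: -0.0001
```

apply_moves --pt "0 0 -0.02 0" --pt "0 0 0 0"

```text
time_s: 7.3
tcp_pos: [0.4942, 0.0082, 0.0974]
eef_rot: [-0.006, 0.707, 0.006, 0.707]
ft_force: [0.7, 0.7, -0.3]
gripper_width: 0.0
```

apply_moves --pt "0 0 -0.02 0" --pt "0 0 0 0"

```text
time_s: 7.5
tcp_pos: [0.4942, 0.0082, 0.0964]
eef_rot: [-0.006, 0.707, 0.006, 0.707]
ft_force: [0.3, -1.1, 0.8]
gripper_width: -0.0
```

apply_moves --pt "0 0 -0.02 0" --pt "0 0 0 0"

```text
time_s: 7.7
tcp_pos: [0.4942, 0.0082, 0.0954]
eef_rot: [-0.006, 0.707, 0.006, 0.707]
ft_force: [-0.1, 0.4, 0.4]
gripper_width: -0.0003
```

Run:
```python
from bench import robot,viewer
from h import *
a=viewer.camera("side");s=robot.sense();print(s["tcp_pos"],s["ft_force"],s["moment"],proj(a,s["tcp_pos"]))
cv2.imwrite("pics/side4.png",cv2.resize(a["image"][140:290,300:460],None,fx=5,fy=4,interpolation=cv2.INTER_CUBIC))
```

```text
[0.49426311 0.00818184 0.09547678] [-0.11360366 -0.33711957 -0.47856811] [-0.01438164 -0.04804749  0.03681951] (np.float64(379.43396843296955), np.float64(239.37487162328804))
```

View pics/side4.png

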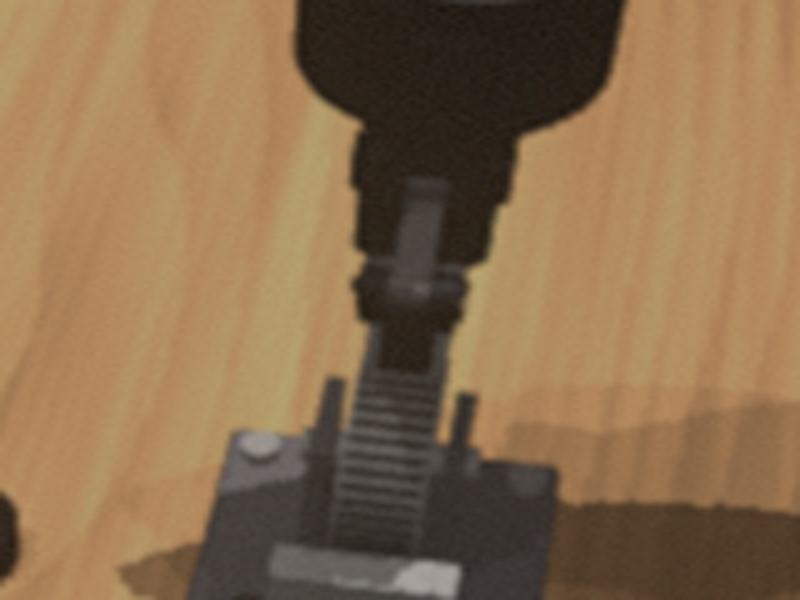

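The tip's bottom edge is at about pixel (381,232), still roughly 3–5 px short of where the crest should be. The drawn fingertip also sits about 7 px above the projected TCP. I'll keep going in 1 mm force-checked steps.

apply_moves --pt "0 0 -0.02 0" --pt "0 0 0 0"

```text
time_s: 7.95
tcp_pos: [0.4942, 0.0082, 0.0944]
eef_rot: [-0.006, 0.707, 0.006, 0.707]
ft_force: [-0.7, 0.7, 0.3]
gripper_width: -0.0002
```

apply_moves --pt "0 0 -0.02 0" --pt "0 0 0 0"

```text
time_s: 8.15
tcp_pos: [0.4942, 0.0082, 0.0934]
eef_rot: [-0.006, 0.707, 0.006, 0.707]
ft_force: [-0.4, 0.0, 0.7]
gripper_width: 0.0004
```

apply_moves --pt "0 0 -0.02 0" --pt "0 0 0 0"

```text
time_s: 8.35
tcp_pos: [0.4942, 0.0082, 0.0924]
eef_rot: [-0.006, 0.707, 0.006, 0.707]
ft_force: [-0.6, 0.4, -0.2]
gripper_width: -0.0002
```

apply_moves --pt "0 0 -0.02 0" --pt "0 0 0 0"

```text
time_s: 8.55
tcp_pos: [0.4942, 0.0082, 0.0914]
eef_rot: [-0.006, 0.707, 0.006, 0.707]
ft_force: [-0.5, -0.7, -0.1]
gripper_width: 0.0003
```

apply_moves --pt "0 0 -0.02 0" --pt "0 0 0 0"

```text
time_s: 8.75
tcp_pos: [0.4943, 0.0082, 0.0904]
eef_rot: [-0.006, 0.707, 0.006, 0.707]
ft_force: [0.4, 0.2, 0.1]
gripper_width: 0.0004
```

apply_moves --pt "0 0 -0.02 0" --pt "0 0 0 0"

```text
time_s: 8.95
tcp_pos: [0.4942, 0.0082, 0.0894]
eef_rot: [-0.006, 0.707, 0.006, 0.707]
ft_force: [-0.0, 0.8, -0.3]
gripper_width: -0.0003
```

Run:
```python
from bench import robot,viewer
from h import *
a=viewer.camera("side");s=robot.sense();print(s["tcp_pos"],s["ft_force"],s["moment"],proj(a,s["tcp_pos"]))
cv2.imwrite("pics/side5.png",cv2.resize(a["image"][190:290,320:440],None,fx=6,fy=6,interpolation=cv2.INTER_CUBIC))
```

```text
[0.49425451 0.00817011 0.08945016] [-0.04303481  0.23760957 -1.26539143] [-0.03899122 -0.00026956  0.0106355 ] (np.float64(379.0818050739228), np.float64(242.33345345030727))
```

View pics/side5.png

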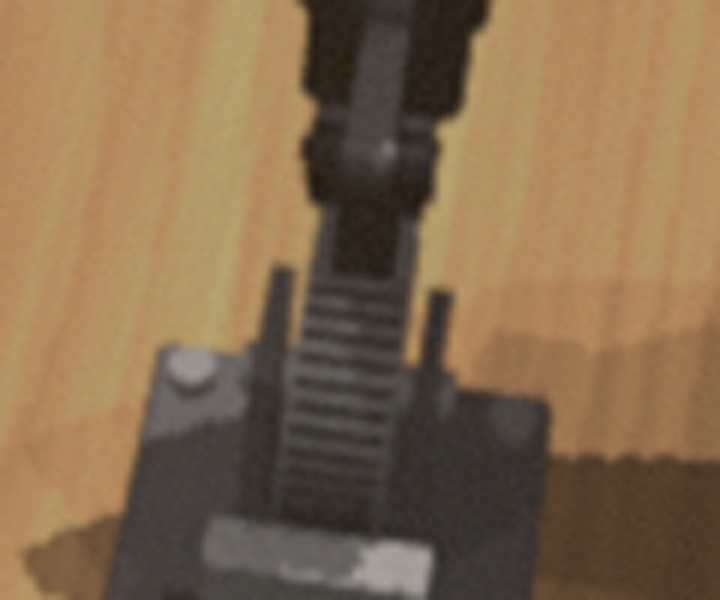

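The tip's bottom edge is at zoomed (370,275). The image moves 0.5 px per mm of height, so the visible tip sits roughly 13 mm above the reported TCP. That puts contact within a few more millimetres.

apply_moves --pt "0 0 -0.02 0" --pt "0 0 0 0"

```text
time_s: 9.2
tcp_pos: [0.4942, 0.0082, 0.0884]
eef_rot: [-0.006, 0.707, 0.006, 0.707]
ft_force: [0.7, -0.1, 0.1]
gripper_width: 0.0003
```

apply_moves --pt "0 0 -0.02 0" --pt "0 0 0 0"

```text
time_s: 9.4
tcp_pos: [0.4942, 0.0082, 0.0874]
eef_rot: [-0.006, 0.707, 0.006, 0.707]
ft_force: [0.4, 0.8, -0.3]
gripper_width: -0.0001
```

apply_moves --pt "0 0 -0.02 0" --pt "0 0 0 0"

```text
time_s: 9.6
tcp_pos: [0.4942, 0.0082, 0.0864]
eef_rot: [-0.006, 0.707, 0.006, 0.707]
ft_force: [0.5, -0.1, 0.3]
gripper_width: 0.0002
```

apply_moves --pt "0 0 -0.02 0" --pt "0 0 0 0"

```text
time_s: 9.8
tcp_pos: [0.4942, 0.0082, 0.0854]
eef_rot: [-0.006, 0.707, 0.006, 0.707]
ft_force: [-0.1, 0.3, 0.4]
gripper_width: 0.0003
```

apply_moves --pt "0 0 -0.02 0" --pt "0 0 0 0"

```text
time_s: 10.0
tcp_pos: [0.4943, 0.0082, 0.0844]
eef_rot: [-0.006, 0.707, 0.006, 0.707]
ft_force: [0.4, -0.3, 0.4]
gripper_width: 0.0002
```

apply_moves --pt "0 0 -0.02 0" --pt "0 0 0 0"

```text
time_s: 10.2
tcp_pos: [0.4943, 0.0082, 0.0842]
eef_rot: [-0.006, 0.707, 0.006, 0.707]
ft_force: [-2.3, 0.1, 7.7]
gripper_width: -0.0002
```

Run:
```python
from bench import robot,viewer
from h import *
a=viewer.camera("side");s=robot.sense();print(s["tcp_pos"],s["ft_force"],s["moment"],proj(a,s["tcp_pos"]))
cv2.imwrite("pics/side6.png",cv2.resize(a["image"][190:290,320:440],None,fx=6,fy=6,interpolation=cv2.INTER_CUBIC))
```

```text
[0.49432512 0.00817117 0.08419357] [-0.95636589 -0.655761    7.36657321] [0.01846436 0.34755899 0.02211322] (np.float64(378.720504453171), np.float64(244.88423117762423))
```

View pics/side6.png

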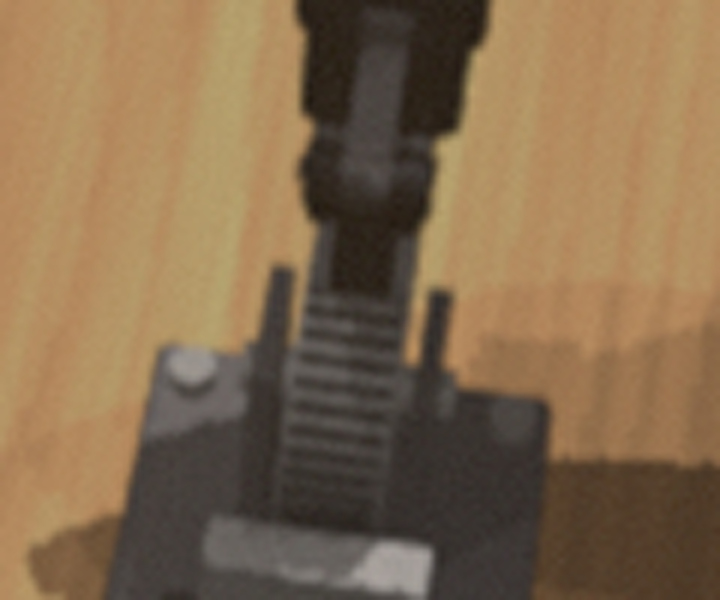

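Contact: 7.5 N up with the TCP at 0.0842 m, and a stiffness of about 9 N/mm. I'll ease off a little and make the first stroke toward +y.

apply_moves --pt "0 0.04 0.004 0" --pt "0 0.06 0 0" --pt "0 0.06 0 0" --pt "0 0 0 0"

```text
time_s: 10.65
tcp_pos: [0.4942, 0.0165, 0.0841]
eef_rot: [-0.006, 0.707, 0.006, 0.707]
ft_force: [-1.4, 0.4, 5.0]
gripper_width: 0.0001
```

```bash
cat > look.py <<'E'
import sys
from bench import robot,viewer
from h import *
a=viewer.camera("side");s=robot.sense();print(s["time_s"],s["tcp_pos"],s["ft_force"])
n=sys.argv[1]
cv2.imwrite(f"pics/{n}.png",cv2.resize(a["image"][220:345,295:425],None,fx=4.6,fy=4.6,interpolation=cv2.INTER_CUBIC))
im=a["image"].astype(int);b,g,r=im[...,0],im[...,1],im[...,2]
sub=slice(285,318),slice(322,356)
m=((r-b>45)&(r>g+15))[sub]; m=m.astype(np.uint8)
k,l,st,ce=cv2.connectedComponentsWithStats(m)
for i in range(1,k):
    if st[i,4]>4: print("orange",st[i],ce[i]+[322,285])
E
python3 look.py s1
```

```text
10.7 [0.49422744 0.01649352 0.08408648] [-1.47186346  0.24721087  5.86227079]
orange [  0   0  16  28 355] [328.16338028 297.17746479]
orange [20 17  9  5 32] [346.15625 304.3125 ]
```

View pics/s1.png

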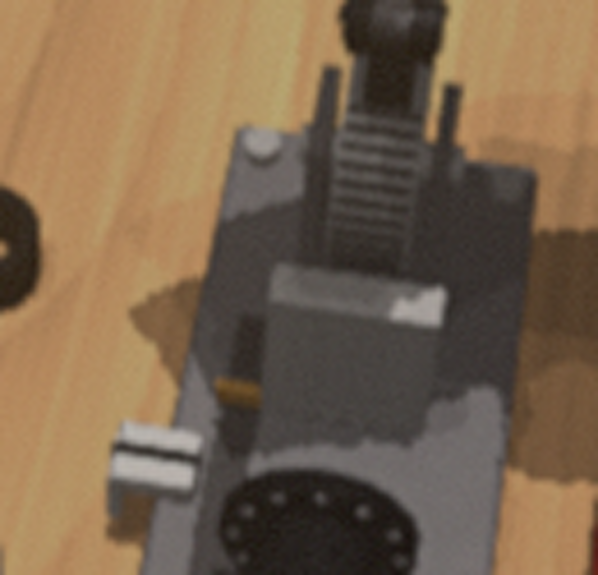

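The pointer has moved from zoomed row 382 to about 389, so the wheel rolls with the finger. I'll continue this stroke to find how far the tip's flat reaches.

apply_moves --pt "0 0.06 0 0" --pt "0 0.06 0 0" --pt "0 0.04 0 0" --pt "0 0 0 0"

```text
time_s: 11.1
tcp_pos: [0.4943, 0.0249, 0.0836]
eef_rot: [-0.006, 0.707, 0.006, 0.707]
ft_force: [0.1, -0.2, -0.4]
gripper_width: 0.0001
```

I lost contact near the +17 mm offset, so the useful stroke is about ±14 mm around the crest. I'll lift, go back and run a fuller stroke.

apply_moves --pt "0 0 0.1 0" --pt "0 -0.31 0 0" --pt "0 -0.31 0 0" --pt "0 0 0 0" --pt "0 0 -0.11 0"

```text
time_s: 11.6
tcp_pos: [0.495, -0.0065, 0.0837]
eef_rot: [-0.005, 0.706, 0.006, 0.708]
ft_force: [0.0, 0.1, 0.1]
gripper_width: -0.0002
```

apply_moves --pt "0 0.06 0.004 0" --pt "0 0.06 0.004 0" --pt "0 0.06 0 0" --pt "0 0.06 0 0" --pt "0 0.06 0 0"

```text
time_s: 12.1
tcp_pos: [0.4947, 0.0094, 0.0842]
eef_rot: [-0.006, 0.707, 0.006, 0.707]
ft_force: [-1.1, -1.3, 8.1]
gripper_width: -0.0003
```

apply_moves --pt "0 0.06 0 0" --pt "0 0.06 0 0" --pt "0 0.06 -0.004 0" --pt "0 0.06 -0.006 0"

```text
time_s: 12.5
tcp_pos: [0.4946, 0.0218, 0.0835]
eef_rot: [-0.006, 0.707, 0.007, 0.707]
ft_force: [-0.6, -0.6, 3.2]
gripper_width: -0.0003
```

```bash
python3 look.py s2
```

```text
12.55 [0.49452453 0.02248403 0.08337873] [-0.63532406  0.72832339  4.39138658]
orange [  0   0  16  28 354] [328.14689266 297.16666667]
orange [19 22  9  6 35] [344.82857143 309.54285714]
```

View pics/s2.png

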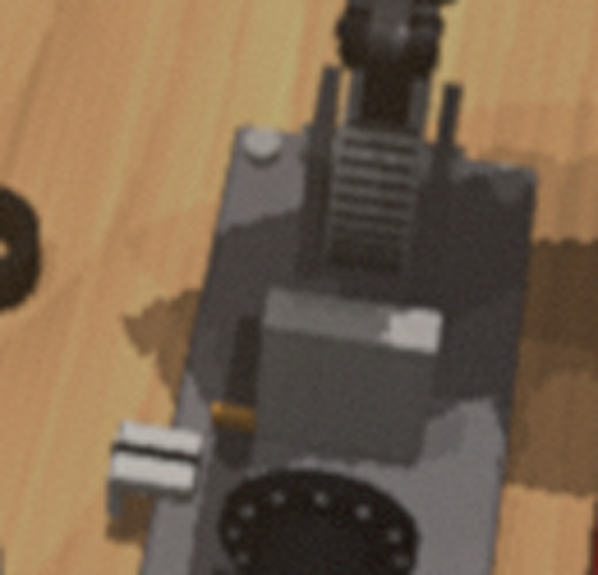

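The second stroke worked: the pointer centroid moved from row 304.3 to 309.5. Next I'll measure the remaining gap and repeat the stroke.

```bash
cat > gap.py <<'E'
from bench import viewer
from g import *
yaw=np.radians(.85);R=np.array([[np.cos(yaw),-np.sin(yaw)],[np.sin(yaw),np.cos(yaw)]])
c=viewer.camera("side")
im=c["image"].astype(int);b,g,r=im[...,0],im[...,1],im[...,2]
oy,ox=290,336
m=((r-b>45)&(r>g+15))[oy:328,ox:362].astype(np.uint8)
k,l,st,ce=cv2.connectedComponentsWithStats(m)
# pointer: row centroid weighted by r-b
cand=[i for i in range(1,k) if st[i,4]>12]
for i in cand: print(st[i]+[ox,oy,0,0,0],ce[i]+[ox,oy])
gq=cv2.cvtColor(c["image"],cv2.COLOR_BGR2GRAY).astype(float)
Q=R.T@onz(c,*zs(156,454),.034)[:2]
for i in cand:
    P=R.T@onz(c,ce[i][0]+ox,ce[i][1]+oy,.034)[:2];print("ptr-gap mm",(Q-P)*1e3)
E
python3 gap.py
```

```text
[341 307   9   6  35] [345.         309.77142857]
ptr-gap mm [19.45933161 18.06625893]
```

apply_moves --pt "0 0 0.1 0" --pt "0 -0.27 0 0" --pt "0 -0.27 0 0" --pt "0 0 0 0" --pt "0 0 -0.098 0"

```text
time_s: 13.1
tcp_pos: [0.4945, -0.0079, 0.0833]
eef_rot: [-0.005, 0.707, 0.005, 0.707]
ft_force: [0.1, 0.7, 0.4]
gripper_width: -0.0001
```

apply_moves --pt "0 0.06 0.004 0" --pt "0 0.06 0.004 0" --pt "0 0.06 0 0" --pt "0 0.06 0 0" --pt "0 0.06 0 0"

```text
time_s: 13.6
tcp_pos: [0.4943, 0.0087, 0.0842]
eef_rot: [-0.006, 0.707, 0.006, 0.707]
ft_force: [-0.8, -0.5, 8.9]
gripper_width: -0.0001
```

apply_moves --pt "0 0.06 0 0" --pt "0 0.06 0 0" --pt "0 0.06 -0.004 0" --pt "0 0.06 -0.006 0" --pt "0 0 0 0"

```text
time_s: 14.1
tcp_pos: [0.4942, 0.0219, 0.0834]
eef_rot: [-0.006, 0.707, 0.007, 0.707]
ft_force: [-1.9, 1.2, 6.0]
gripper_width: -0.0
```

```bash
python3 look.py s3; python3 gap.py
```

```text
14.15 [0.49417403 0.02189919 0.08336194] [-2.03946578  1.53854809  7.08321305]
orange [  0   0  16  28 353] [328.13314448 297.14730878]
orange [18 27  9  6 35] [343.91428571 314.97142857]
[340 313   9   5  33] [344.09090909 314.90909091]
ptr-gap mm [19.61209229  9.47611406]
```

View pics/s3.png

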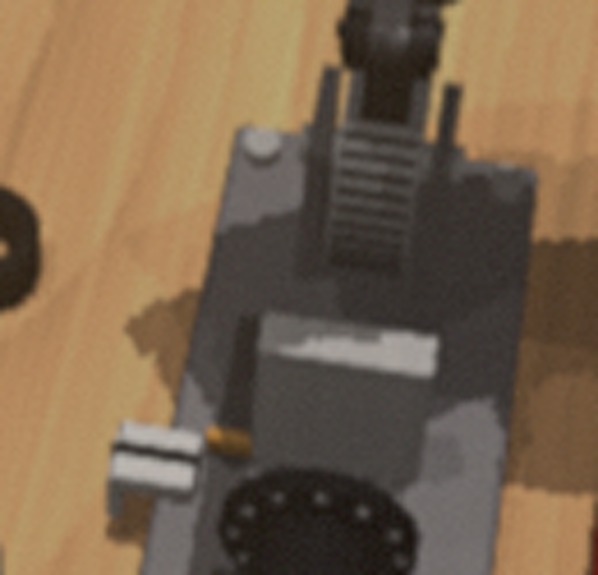

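The measured gap is now 9.5 mm, and 30 mm of rim gave 8.6 mm, matching 10 mm/rad. I'll make a shorter stroke of about 24 mm, then take a fine look.

apply_moves --pt "0 0 0.1 0" --pt "0 -0.27 0 0" --pt "0 -0.27 0 0" --pt "0 0 0 0" --pt "0 0 -0.098 0"

```text
time_s: 14.7
tcp_pos: [0.4946, -0.0079, 0.0833]
eef_rot: [-0.005, 0.707, 0.005, 0.707]
ft_force: [0.6, 0.8, 0.7]
gripper_width: 0.0001
```

apply_moves --pt "0 0.06 0.004 0" --pt "0 0.06 0.004 0" --pt "0 0.06 0 0" --pt "0 0.06 0 0" --pt "0 0.06 0 0"

```text
time_s: 15.2
tcp_pos: [0.4943, 0.0087, 0.0842]
eef_rot: [-0.006, 0.707, 0.006, 0.707]
ft_force: [-1.1, -0.5, 8.9]
gripper_width: 0.0001
```

apply_moves --pt "0 0.06 0 0" --pt "0 0.06 0 0" --pt "0 0 0 0"

```text
time_s: 15.5
tcp_pos: [0.4943, 0.0155, 0.0841]
eef_rot: [-0.006, 0.707, 0.007, 0.707]
ft_force: [-2.3, 0.5, 8.3]
gripper_width: -0.0002
```

```bash
python3 - <<'E'
from bench import viewer,robot
from h import *
c=viewer.camera("side");print(robot.sense()["tcp_pos"])
cv2.imwrite("pics/s4.png",cv2.resize(c["image"][300:340,312:362],None,fx=14,fy=14,interpolation=cv2.INTER_CUBIC))
E
python3 gap.py
```

```text
[0.4942792  0.01550684 0.08410079]
[339 317  10   5  41] [343.3902439  318.82926829]
ptr-gap mm [19.71797156  3.00204514]
```

View pics/s4.png

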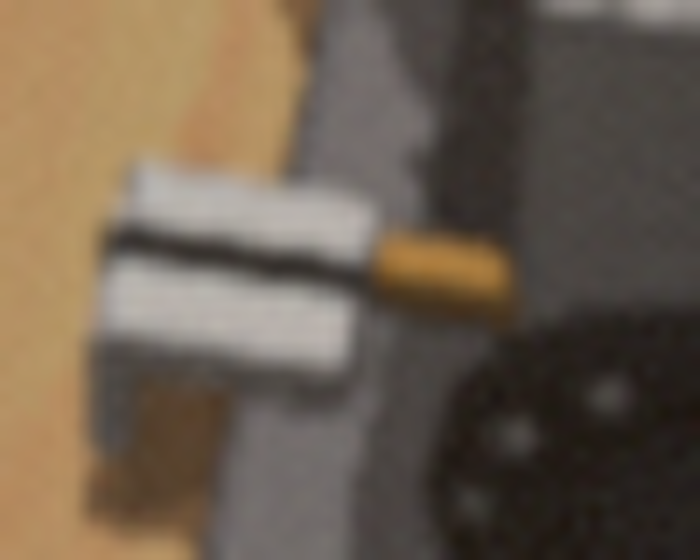

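The pointer's bright top is centred at zoomed (440,261), and the black line extrapolates to about row 288 there. That leaves about 2 px, or roughly 3 mm. I'll roll about 7 mm of rim (2 mm of jaw), then retreat and look with both cameras.

apply_moves --pt "0 0.05 0 0" --pt "0 0.05 -0.004 0" --pt "0 0.04 -0.006 0" --pt "0 0 0 0"

```text
time_s: 16.0
tcp_pos: [0.4942, 0.0226, 0.0833]
eef_rot: [-0.006, 0.707, 0.007, 0.707]
ft_force: [-0.9, 1.1, 3.9]
gripper_width: -0.0001
```

apply_moves --pt "0 0 0.2 0" --pt "0 0 0.5 0" --pt "0 -0.8 0.8 0" --pt "0 -1 0.8 0" --pt "0 -1 0.5 0"

```text
time_s: 16.5
tcp_pos: [0.495, -0.0981, 0.2096]
eef_rot: [-0.007, 0.706, 0.007, 0.708]
ft_force: [1.7, 0.1, 0.1]
gripper_width: 0.0002
```

apply_moves --pt "0 -1 0 0" --pt "0 -0.8 0 0" --pt "0 -0.4 0 0" --pt "0 0 0 0"

```text
time_s: 16.9
tcp_pos: [0.4932, -0.2124, 0.2071]
eef_rot: [-0.004, 0.707, 0.003, 0.707]
ft_force: [0.5, 0.0, -0.2]
gripper_width: -0.0002
```

```bash
cat > both.py <<'E'
import sys
from bench import viewer,robot
from h import *
n=sys.argv[1]
c=viewer.camera("side");t=viewer.camera("top");print(robot.sense()["time_s"],robot.sense()["tcp_pos"])
a=cv2.resize(c["image"][300:340,312:362],None,fx=14,fy=14,interpolation=cv2.INTER_CUBIC)
b=cv2.resize(t["image"][240:280,240:300],None,fx=13,fy=13,interpolation=cv2.INTER_CUBIC)
cv2.imwrite(f"pics/{n}s.png",a);cv2.imwrite(f"pics/{n}t.png",b)
E
python3 both.py b1; python3 gap.py
```

```text
17.0 [ 0.49409158 -0.2073274   0.2072077 ]
[338 318  10   5  39] [342.8974359  319.92307692]
ptr-gap mm [19.35658361  1.13155003]
```

View pics/b1s.png

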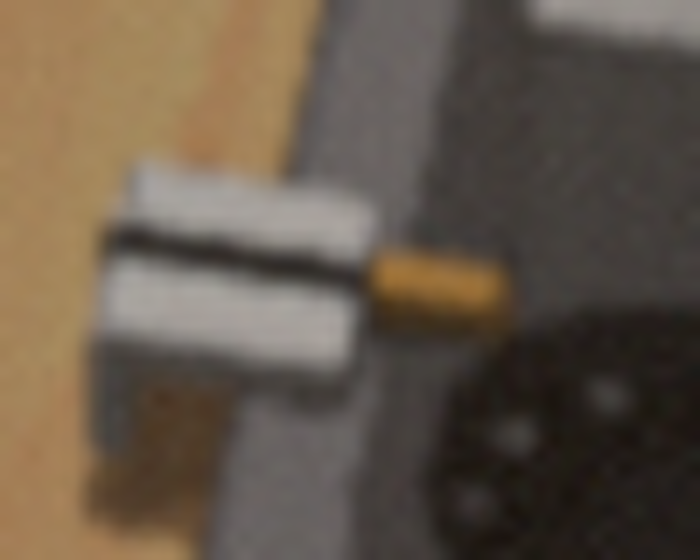

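View pics/b1t.png

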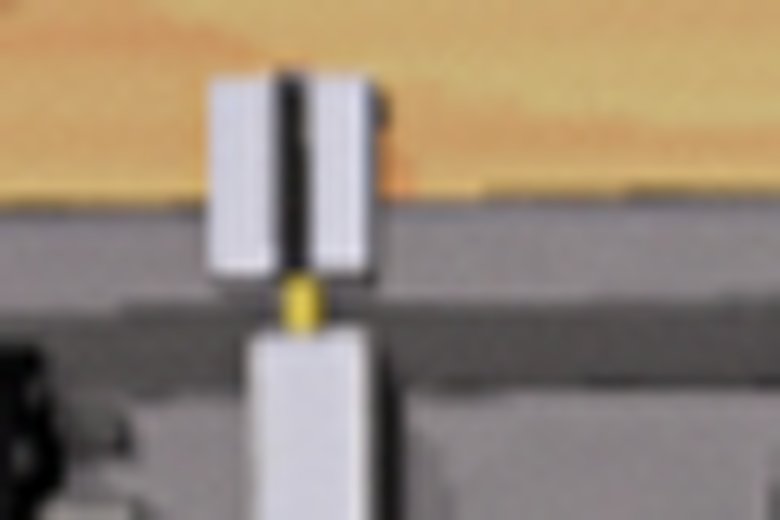

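The top view shows the line running (290,80)→(295,265), which extrapolates to about 296 at the pointer. The pointer is centred at (303,303), so it is about 0.9 mm short. I'll get sub-pixel values.

```bash
cat > fine.py <<'E'
from bench import viewer
from h import *
def gax(deg): y=np.radians(deg);return np.array([[np.cos(y),-np.sin(y)],[np.sin(y),np.cos(y)]])
L=[];P=[]
for k in range(2):
    t=viewer.camera("top");im=t["image"].astype(float);g=im.mean(2)
    for v in range(247,260):
        u=np.arange(258,268);w=np.clip(215-g[v,258:268],0,None);w[w<25]=0
        L.append(onz(t,(w*u).sum()/w.sum(),v,.034)[:2])
    yel=np.clip(np.minimum(im[...,1],im[...,2])-im[...,0]-10,0,None)[261:266,258:270]
    vv,uu=np.mgrid[261:266,258:270];P.append(onz(t,(yel*uu).sum()/yel.sum(),(yel*vv).sum()/yel.sum(),.034)[:2])
L=np.array(L);P=np.mean(P,0)
f=np.polyfit(L[:,0],L[:,1],1);print("line angle deg",np.degrees(np.arctan(f[0])),"resid sd mm",1e3*np.std(L[:,1]-np.polyval(f,L[:,0])))
print("gap by line fit mm",1e3*(np.polyval(f,P[0])-P[1]))
for d in(.0,.85,1.7): print(d,"gap mm",1e3*(gax(d).T@(L.mean(0)-P)))
E
python3 fine.py
```

```text
line angle deg 1.37353261101604 resid sd mm 0.05379049294989718
gap by line fit mm 1.1928435909821788
0.0 gap mm [16.13878029  1.57980732]
0.85 gap mm [16.16044042  1.34021863]
1.7 gap mm [16.17854392  1.10033499]
```

The gap is about 1.2 mm (side view 1.1, top view 1.2–1.3), which is about 4.2 mm of rim. I'll go back for one small stroke.

apply_moves --pt "0 0.85 0 0" --pt "0 0.85 0 0" --pt "0 0.85 0 0" --pt "0 0.85 0 0" --pt "0 0.85 0 0"

```text
time_s: 17.65
tcp_pos: [0.4937, 0.0078, 0.2073]
eef_rot: [-0.007, 0.707, 0.007, 0.707]
ft_force: [-0.1, 0.9, -0.4]
gripper_width: 0.0
```

apply_moves --pt "0 0 -0.7 0" --pt "0 0 -0.7 0" --pt "0 0 -0.6 0" --pt "0 0 -0.3 0" --pt "0 0 0 0"

```text
time_s: 18.15
tcp_pos: [0.4925, 0.006, 0.0905]
eef_rot: [-0.007, 0.709, 0.007, 0.706]
ft_force: [-0.0, 0.1, -0.5]
gripper_width: 0.0001
```

apply_moves --pt "0 0 0 0" --pt "0 0 0 0"

```text
time_s: 18.35
tcp_pos: [0.4951, 0.0053, 0.0931]
eef_rot: [-0.006, 0.706, 0.006, 0.708]
ft_force: [-0.3, -1.2, 0.2]
gripper_width: -0.0001
```

apply_moves --pt "0 0 -0.06 0" --pt "0 0 -0.05 0" --pt "0 0 -0.04 0" --pt "0 0 0 0" --pt "0 0 0 0"

```text
time_s: 18.85
tcp_pos: [0.4943, 0.0045, 0.0845]
eef_rot: [-0.006, 0.707, 0.006, 0.707]
ft_force: [0.1, -0.3, 0.4]
gripper_width: -0.0001
```

apply_moves --pt "0 0 -0.02 0" --pt "0 0 0 0" --pt "0 0 0 0"

```text
time_s: 19.15
tcp_pos: [0.4944, 0.0046, 0.0842]
eef_rot: [-0.006, 0.707, 0.006, 0.707]
ft_force: [-0.8, -0.5, 7.2]
gripper_width: -0.0001
```

In contact at 7 N, with the TCP at y = 0.0046. Now a 4.2 mm roll, then lift.

apply_moves --pt "0 0.028 0 0" --pt "0 0.028 0 0" --pt "0 0.028 0 0" --pt "0 0 0 0" --pt "0 0 0 0"

```text
time_s: 19.65
tcp_pos: [0.4943, 0.0085, 0.0842]
eef_rot: [-0.006, 0.707, 0.006, 0.707]
ft_force: [-1.4, 0.4, 7.7]
gripper_width: 0.0001
```

apply_moves --pt "0 0 0.1 0" --pt "0 0 0.5 0" --pt "0 -0.7 0.7 0" --pt "0 -0.7 0.7 0" --pt "0 -0.9 0.2 0"

```text
time_s: 20.15
tcp_pos: [0.4966, -0.1057, 0.1972]
eef_rot: [-0.007, 0.705, 0.007, 0.709]
ft_force: [1.4, -0.8, -0.1]
gripper_width: -0.0002
```

apply_moves --pt "0 -0.9 0 0" --pt "0 -0.8 0 0" --pt "0 -0.4 0 0" --pt "0 0 0 0" --pt "0 0 0 0"

```text
time_s: 20.65
tcp_pos: [0.4942, -0.2106, 0.1935]
eef_rot: [-0.005, 0.707, 0.006, 0.707]
ft_force: [-0.4, 0.4, -0.4]
gripper_width: 0.0001
```

```bash
python3 both.py b2; python3 gap.py; python3 fine.py
```

```text
20.75 [ 0.49450623 -0.20919954  0.19367395]
[338 319  10   5  36] [342.91666667 320.66666667]
ptr-gap mm [19.57660985 -0.04560169]
line angle deg 1.3720567165591846 resid sd mm 0.0677710858517162
gap by line fit mm 0.3223504167910035
0.0 gap mm [16.21988308  0.71084072]
0.85 gap mm [16.22864337  0.47014451]
1.7 gap mm [16.23383204  0.22934484]
```

View pics/b2s.png

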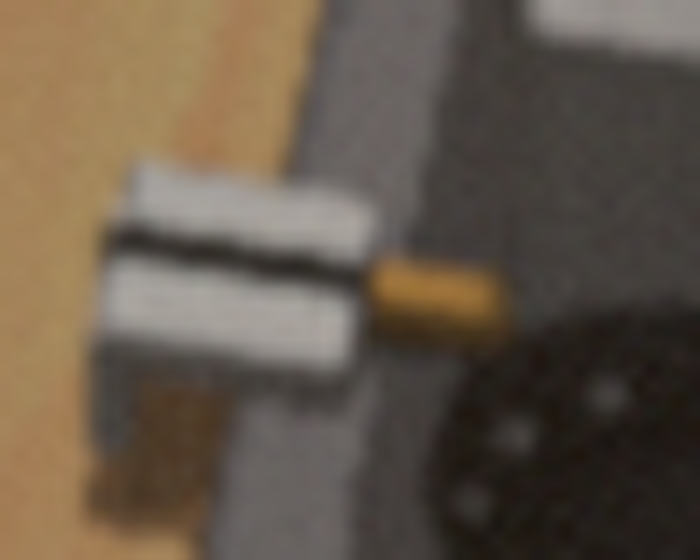

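View pics/b2t.png

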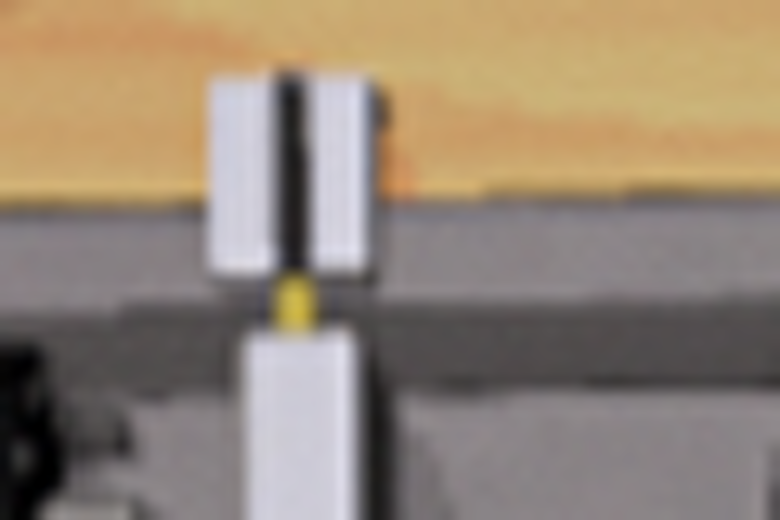

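Both views now show the pointer on the line. In the top view the line extrapolates to column 296 and the pointer is at 295. In the side view the pointer's top centre is about row 285 and the line about 288. The estimates run from −0.05 to +0.47 mm (about 0.3 mm short), which is within measurement error. The arm is clear and touching nothing, so I'll hand in.

Run:
```python
from bench import robot
s=robot.sense();print(s["time_s"],s["ft_force"],abs(s["joint_velocities"]).max())
print(robot.sign_off())
```

```text
20.9 [-0.69875499 -0.49868018 -0.2550538 ] 0.006702267154531911
the job is handed in; nothing more can be done
None
```

I rolled the knurled wheel with the shut fingertips in several strokes, pressing about 3–9 N. I then backed the hand about 0.2 m away and handed the job in at 20.9 s.

**Alignment:** in the last pictures the pointer lines up with the black line.
- **Top view:** the line fit leaves it about 0.3 mm short, or 0.2–0.7 mm depending on the yaw assumed for the gauge.
- **Side view:** the measured gap is about 0 mm, or about 0.3 mm short when judged by eye.

I left that remainder, as it is within measurement error.

**Disagreements along the way:**
- The fingertips touched the wheel only when the reported TCP was about 21 mm below the rim's top height, so I found contact by force instead of by the stated height.
- The last stroke moved the jaw about 0.9–1.2 mm against a nominal 1.1–1.2 mm.

**Other things:** the robot touched only the wheel as far as I saw. I didn't measure the bystanders or the hub separately at the end. The wrist force was near zero at hand-in.

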